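# Close the sliding jaw of a plate holder on a test plate

## Robot

A 6-joint arm with a two-finger parallel gripper is mounted at the origin on the work surface. World frame = base frame: x ahead of the robot, y to its left, z up, the work surface at z = 0. Lengths are in mm, angles in rad, forces in N, time in s.
With the tool pointing down it reaches from about 275 to 750 mm from the base axis. Payload 10.2 kg.
Tool frame: the origin (TCP) lies at the very end of the fingers, on their centre line; the grasp point (between the pads) lies 19 mm behind it; z points along the fingers, y is the line along which they close (so a half turn about z gives the same grasp; the last joint's range is limited). The gripper opens to 85 mm and grips with 20 to 120 N. Pads are 22 mm wide; open, the fingers measure 114 mm over their backs; the gripper's body (76 mm by 85 mm) begins 54 mm behind the grasp point. The pads swing forward as they close: fully open they stand 13 mm farther back than shut.
Start: joints at [-1.337, 0.313, 1.498, -0, 1.331, -0.223], TCP at [231.555, -471.183, 205.794] pointing down, gripper open.
Joint ranges: [-2.94, 2.94], [-0.97, 2.17], [0.19, 2.56], [-1.23, 4.37], [0.02, 3.11], [-2.88, 2.88]. Speed limits (rad/s): [2.39, 2.39, 3.01, 3.14, 3.14, 3.14].

## Interface

Orientations are given as a unit quaternion [w, x, y, z].
In Python, from rig import ctrl gives the robot as it stands.
- The arm moves only by the shell command python3 -m pendant 'ROWS' [FORCE]. ROWS is JSON, a list that holds one entry, the list of rows, each a list of 5 numbers: the shift along the tool's x, y, z normalised to -1 to 1, where 1 is 200 mm, then the turn about the tool's z normalised to -1 to 1, where 1 is pi rad, then the opening, from 0 (shut) to 1 (fully open). In form: [[[dx, dy, dz, spin, hand], ...]]. A call has 1 to 12 rows; each row is the pose to reach, as a shift and turn from the pose commanded when the call began, along the tool's axes at that moment, turning the shorter way round; what a row does not reach only later rows make up. A row lasts 1/10 s, in which the tool goes at most 50 mm and 8.59 degrees, less where a joint would pass 70% of its speed; a pose out of reach is approached as far as the arm can. A call with a number of a shift or a turn outside -1 to 1 is refused whole. A call with a gripper value outside its range is refused whole. The fingers move at their own pace and stop on an object; FORCE is the grip in N (left out, the last holds). Time passes only in rows, so rows that repeat a pose let the fingers close. It gives the time, the measured TCP pose, the force, the opening and the grip force at its end, in the units of the state.
- ctrl.sense(): the state, without advancing time (a new reading comes with each control period).
- ctrl.capture(name): name is "scene" or "top" or "wrist"; returns (picture, depth): 384x512x3 uint8, blue, green, red; 384x512 float32, mm along the optical axis (not along the pixel's ray), 0 where there is no reading.
- ctrl.get_calibration(name): a dict with "K" (3x3 intrinsics, pixels), "origin" and "rotation" of the camera in the world. Camera axes: x right, y down, z forward; pixel columns grow to the right and rows downward; lengths in mm; the calibration is good to about 2 mm. A picture is of the moment at which its call begins: read the wrist's pose just before it. get_calibration takes no time and is no camera call; for the wrist camera it gives the pose at the moment of the call.
- ctrl.finish_job(): hands the job in; it is judged then, once.
The state is a dict: "time_s": time; "joints": joint angles; "dq": joint speeds; "tau": joint torques, N m; "eef_pos": TCP position; "ee_rot": TCP orientation; "force": force on the tool from outside, world axes, zero at the start; "wrist_torque": the same for the moment, N m; "grip_width": opening from 0.0 (shut) to 1.0 (fully open); "grip_force": force on a finger pad.
Only numpy, scipy, OpenCV 4.12 (cv2) and the standard library are available. Lean on these libraries where they do the work, as an engineer would, in place of code of your own. Each camera call takes 0.05 s, during which the arm holds its last target. There are 200 camera calls.

## Task

One of the two black test plates is lying askew in the aluminium plate holder: push it in square, flush against the back stop and against the fixed jaw, and close the sliding jaw on it. To move the jaw, lift its index knob out of its notch, slide the jaw along and let the knob drop fully into the notch that holds this plate snugly between the jaws. Keep the plate down on the holder's bed, and leave the other plate, the screwdriver, the caliper and the gauge tray where they lie.

Things in the scene. Friction and masses are not known exactly. Their poses are not given: they have to be found in the camera images.
- holder: Fixed aluminium plate holder, base plate 178 x 300 x 10 mm. Origin: in its underside (table height), 100 mm behind its front edge (the one nearest the robot), midway along its width. x points to the back stop (away from the robot), y from the fixed jaw to the open side, along the sliding jaw's travel, z up. Plates lie on the bed at z = 10 mm. Positions 'in holder axes' below are x, y, z from here.
- bed_corner (a point): Corner of the bed at (20, -118, 10) mm in holder axes (point axes parallel). Here meet the back stop (bar along y, front face at x = +20, 20 mm high above the bed) and the fixed jaw (steel bar along x from -70 to +20, 16 mm wide, inner face at y = -118). Both jaws have a lip that overhangs 4 mm into the bed, 14 to 20 mm above the bed; a plate's edge slides under it.
- jaw (a joint): Sliding jaw's position along holder +y, m: 0 in the first notch, 0.024 per notch, 0.144 in the seventh. Clear width between the jaws = 74 mm + this. It may start in the fifth to seventh notch. Knob down: locked in its notch (1.5 mm play each way). Knob lifted: slides easily (under 2 N) and can push a plate along the bed.
- jaw_face (a point): Centre of the sliding jaw's inner face (towards the fixed jaw), x = -25 and z = 18 mm in holder axes (point axes parallel). The jaw is a steel bar along x (-70 to +20), 16 mm wide, its top 30 mm above the table; from x = -24 back an arm as wide, 50 mm high, leads over the back stop to the carriage plate (40 x 52 mm, top 50 mm above the table).
- knob (a joint): Lift of the index knob, m: 0 when its tongue is fully down in a notch, at most 0.022. Lifted 16 mm or more, the tongue (10 mm wide) clears the teeth of the steel index bar behind the back stop (seven notches open upward, 13 mm wide, 24 mm apart). Spring and weight pull it down with 4 to 6 N; let go within 6 mm of a notch's centre it drops in by itself.
- knob_grip (a point): Centre of the index knob's grip: an upright round black knob, 34 mm in diameter, 26 mm high (13 mm above and below this point), on the sliding jaw's carriage, at x = +59 mm in holder axes and 8 mm beyond the jaw's inner face in y. Knob down: 81 mm above the table. Under it is an 18 mm gap to the carriage plate, with a 22 mm wide barrel. Free all round for fingers from above.
- narrow_plate_mid (a point): Centre (half-way up) of the narrow test plate: loose, black anodised aluminium, 90 mm (its x) x 96 mm (its y) x 10 mm thick, about 0.25 kg, two brass-coloured foil gauges on top. Its x points roughly to the back stop. It lies either in the holder, 20 to 45 mm short of the back stop and askew, or on the slab. Its notch: jaw = 0.024 (2 mm of play).
- wide_plate_mid (a point): Centre (half-way up) of the wide test plate: loose, same look, 90 mm (its x) x 120 mm (its y) x 10 mm thick, about 0.3 kg. It lies where the narrow one does not: in the holder or on the slab. Its notch: jaw = 0.048 (2 mm of play).
- slab: Fixed light grey slab 130 x 160 x 10 mm beside the holder, on the far side of the fixed jaw, on which the other plate waits (top 10 mm above the table). Origin: centre of its underside.
- driver_grip (a point): Handle of a yellow-handled screwdriver, 180 mm long and 26 mm thick, lying on the table in front of the holder. To be left alone.
- caliper_mid (a point): Middle of a digital caliper, 235 mm long and 12 mm high, lying on the table to the left of the holder. To be left alone.
- tray_mid (a point): Middle of a white open gauge tray, 100 x 140 x 28 mm, left of the caliper. To be left alone.
Mind the look-alikes: they are no part of the job. Leave any brown, green or pink look-alike of the part that bears wide_plate_mid alone.

How it is judged:
By the outcome, as a careful person would: the job done as asked, in the order asked, and still so for the second after the job is handed in, with the robot touching nothing.
It also fails if it takes over 56 s, if anything falls off the work surface, if the arm or the gripper's body presses on something with over 40 N, if the wrist force passes 120 N, or if a joint passes its speed limit or range.

## Working session

There is one attempt and no reset: what is moved stays moved. The work goes in short steps, Python scripts to look and compute and a shell command to move; the robot and the scene stay as the last step left them, time stands still between calls to the robot, and variables do not carry over. Pictures are saved under pics/ and viewed, at most 12 in all, crops included, and the job is handed in when it is done.

```bash
mkdir -p pics; ls; python3 - <<'E'
from rig import ctrl
import cv2,numpy as np
for n in("top","scene"):
    p,d=ctrl.capture(n);cv2.imwrite(f"pics/{n}0.png",p);np.save(f"pics/{n}0.npy",d)
    c=ctrl.get_calibration(n);print(n,np.round(c["K"],1).tolist(),np.round(c["origin"],1),np.round(c["rotation"],3).tolist())
s=ctrl.sense();print(s["time_s"],s["eef_pos"],s["ee_rot"],s["force"],s["grip_width"])
E
```

```text
pics
top [[399.6, 0.0, 254.4], [0.0, 399.6, 194.7], [0.0, 0.0, 1.0]] [ 396.1  -55.4 1335.8] [-0.032, 0.707, -0.706, 0.025]
scene [[396.0, 0.0, 261.2], [0.0, 396.0, 191.5], [0.0, 0.0, 1.0]] [1235.  -668.5  844.6] [-0.394, 0.814, 0.382, -0.19]
0.1 [ 231.49637602 -470.91572898  205.28735785] [-5.91866722e-04  9.74026996e-01  2.26431138e-01  3.13661781e-06] [-0.21672189  0.85241373  0.31598869] 1.0007113922078554
```

View pics/top0.png

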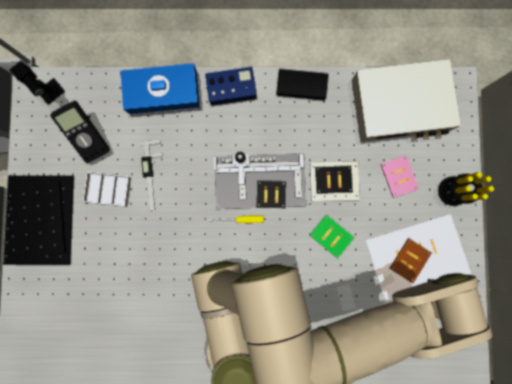

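View pics/scene0.png

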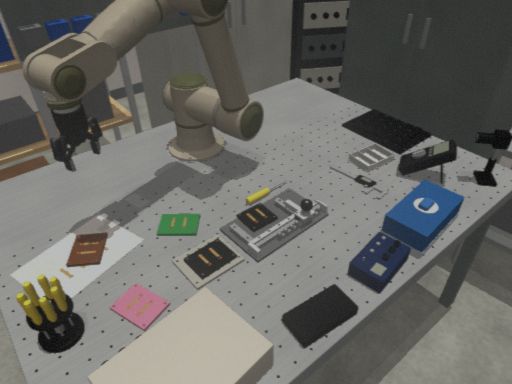

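The top view shows the holder around (260,182). The knob is at (240,157), the jaw bar at (242,185), and the in-holder plate at (270,193), about 28 px wide, so it's the narrow one. The other plate is on the slab at (334,180), and the green, pink and brown parts are look-alikes. The scene view agrees. I'll work out coarse positions, then look with the wrist camera.

```bash
cat >h.py <<'E'
from rig import ctrl
import cv2,numpy as np
from scipy.spatial.transform import Rotation as R
def cal(n):
    c=ctrl.get_calibration(n);q=np.array(c["rotation"]).ravel()
    r=R.from_quat(np.roll(q,-1)).as_matrix() if q.size==4 else q.reshape(3,3)
    return np.array(c["K"]),np.array(c["origin"]),r
def ray(c,uv,z):
    K,o,r=c;d=r@np.linalg.solve(K,np.array([uv[0],uv[1],1.]));return o+d*(z-o[2])/d[2]
def tool():
    s=ctrl.sense();return s,np.array(s["eef_pos"]),R.from_quat(np.roll(s["ee_rot"],-1)).as_matrix()
def shift(target):
    s,p,r=tool();return np.round(r.T@(np.array(target)-p)/200,4)
E
python3 - <<'E'
from h import *
c=cal("top")
for n,uv,z in[("knob",(240,157),94),("jaw front",(242,198),30),("plate",(270,193),20),("holderFR",(307,208),10),("holderFL",(216,208),10),("BL",(216,154),10),("slabplate",(334,180),20)]:print(n,ray(c,uv,z).round())
K,o,r=cal("wrist");s,p,t=tool();print("cam in tool",(t.T@(o-p)).round(1),(t.T@r).round(3).tolist(),K.round(1).tolist())
print(shift([390,-60,330]))
E
```

```text
knob [615.   3.  94.]
jaw front [491.  -1.  30.]
plate [508. -93.  20.]
holderFR [ 460. -216.   10.]
holderFL [459.  86.  10.]
BL [640.  88.  10.]
slabplate [ 552. -305.   20.]
cam in tool [  68.1   -0.2 -168.2] [[0.002, -0.963, -0.27], [1.0, 0.002, 0.001], [-0.0, -0.27, 0.963]] [[286.7, 0.0, 259.5], [0.0, 286.7, 198.6], [0.0, 0.0, 1.0]]
[ 1.6177 -1.495  -0.6214]
```

```bash
python3 -m pendant '[[[0.87,-0.7,0,0,1],[0.87,-0.7,0,0,1],[0.87,-0.7,0,0,1],[0.87,-0.7,0,0,1],[0.87,-0.7,0,0,1]]]' && python3 -m pendant '[[[0.87,-0.7,0.03,0.1455,1],[0.87,-0.7,0.03,0.1455,1],[0.87,-0.7,0.03,0.1455,1],[0.87,-0.7,0.03,0.1455,1],[0.87,-0.7,0.03,0.1455,0.6],[0.87,-0.7,0.03,0.1455,0.6],[0.87,-0.7,0.03,0.1455,0.6],[0.87,-0.7,0.03,0.1455,0.6]]]'
python3 - <<'E'
from h import *
import pickle
s,p,t=tool();c=cal("wrist");im,d=ctrl.capture("wrist");pickle.dump((c,im,d),open("w1.pkl","wb"));cv2.imwrite("pics/w1.png",im);print(p,c[1])
E
```

```text
time_s: 0.6
eef_pos: [326.7, -265.6, 205.7]
ee_rot: [-0.0, 0.974, 0.228, 0.0]
force: [-0.1, -0.4, 0.1]
grip_width: 1.0
grip_force: 0.0
time_s: 1.4
eef_pos: [420.1, -67.2, 199.7]
ee_rot: [0.0, 1.0, -0.001, -0.0]
force: [-0.1, -0.2, 0.3]
grip_width: 0.598
grip_force: 0.0
[420.08697401 -67.22775304 199.66319661] [488.18801159 -67.22730371 367.84051098]
```

View pics/w1.png

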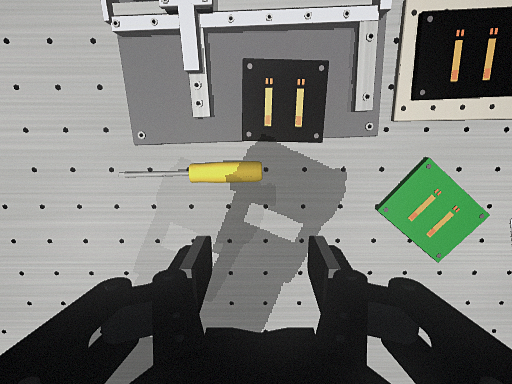

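The wrist view shows the plate at about (243,59)–(324,142), slightly askew. The back stop runs along row ~25, the fixed jaw's inner edge is near column 358, the sliding jaw's bar is at columns 190–209, and the screwdriver is in front at row 172. The knob is out of frame at the top.

```bash
python3 - <<'E'
from h import *
import pickle
c,im,d=pickle.load(open("w1.pkl","rb"))
m=(im.max(2)<60).astype(np.uint8);m[:50]=0;m[150:]=0;m[:,:225]=0;m[:,345:]=0
m=cv2.morphologyEx(m,cv2.MORPH_CLOSE,np.ones((15,15)))
cs=max(cv2.findContours(m,0,2)[0],key=cv2.contourArea)
q=np.array([ray(c,x[0],20)[:2] for x in cs],np.float32)
r=cv2.minAreaRect(q);print("plate",r,cv2.boxPoints(r).round().tolist())
for n,uv,z in[("holder FL",(135,143),10),("holder FR",(378,136),10),("jaw front R top",(210,116),30),("jaw front L",(192,117),30),("fixed front L",(355,110),30),("fixed front R",(372,110),30),("stop top front L",(205,33),30),("stop front R",(355,27),30),("driver L",(190,172),13),("driver top",(225,162),20)]:print(n,ray(c,uv,z).round(1))
g=cv2.resize(im[0:190,110:400],None,fx=2.7,fy=2.7,interpolation=cv2.INTER_CUBIC);cv2.imwrite("pics/w1c.png",g)
E
```

```text
plate ((506.39447021484375, -95.12444305419922), (96.00686645507812, 89.7887954711914), 88.75794219970703) [[460.0, -142.0], [550.0, -144.0], [552.0, -48.0], [463.0, -46.0]]
holder FL [458.6  85.6  10. ]
holder FR [ 467.2 -212.2   10. ]
jaw front R top [490.4 -11.3  30. ]
jaw front L [489.3   9.1  30. ]
fixed front L [ 497. -175.   30.]
fixed front R [ 497.  -194.1   30. ]
stop top front L [574.4 -10.   30. ]
stop front R [ 580.1 -167.4   30. ]
driver L [423.1  19.6  13. ]
driver top [436.7 -25.5  20. ]
```

View pics/w1c.png

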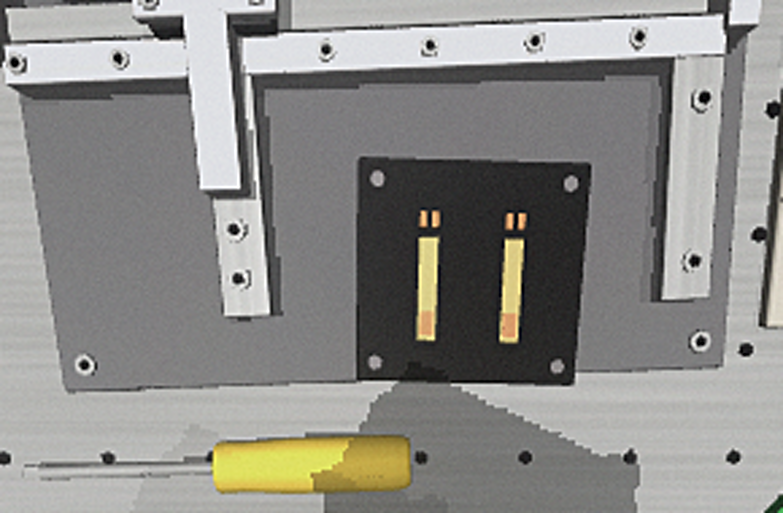

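```bash
python3 -m pendant '[[[0.1,0.165,0.4,-0.01,0],[0.1,0.165,0.6,-0.01,0],[0.1,0.165,0.7,-0.01,0],[0.1,0.165,0.7,-0.01,0],[0.1,0.165,0.85,-0.01,0],[0.1,0.165,0.928,-0.01,0],[0.1,0.165,0.928,-0.01,0],[0.1,0.165,0.928,-0.01,0],[0.1,0.165,0.928,-0.01,0]]]'
python3 - <<'E'
from h import *
s,p,t=tool();c=cal("wrist");im,d=ctrl.capture("wrist");cv2.imwrite("pics/w2.png",im);print(p,s["force"],s["grip_width"])
E
```

```text
time_s: 2.35
eef_pos: [441.3, -100.1, 16.0]
ee_rot: [0.001, 1.0, 0.015, 0.001]
force: [0.4, 0.5, -0.3]
grip_width: -0.008
grip_force: 0.0
[ 441.31247932 -100.08158536   16.04741313] [ 0.40674822  0.48128422 -0.31490018] -0.007514342657666114
```

View pics/w2.png

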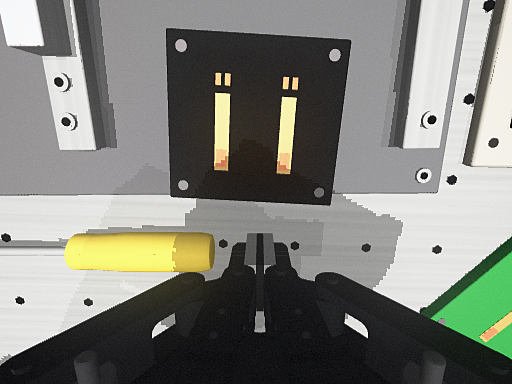

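The finger tips (259,235) stand in front of the plate's front edge (row 200), roughly centred, clear of the driver handle, which ends at column 214. Pushing now.

```bash
python3 -m pendant '[[[0.03,0,0.008,0,0],[0.06,0,0.008,0,0],[0.09,0,0.008,0,0],[0.12,0,0.008,0,0],[0.14,0,0.008,0,0],[0.16,0,0.008,0,0],[0.18,0,0.008,0,0],[0.19,0,0.008,0,0],[0.19,0,0.008,0,0]]]'
```

```text
time_s: 3.3
eef_pos: [478.5, -98.2, 12.6]
ee_rot: [0.0, 1.0, 0.016, 0.0]
force: [0.3, 0.3, -0.1]
grip_width: 0.002
grip_force: 0.0
```

```bash
python3 -m pendant '[[[0.01,0,-0.005,0,0],[0.02,0,-0.005,0,0],[0.03,0,-0.005,0,0],[0.03,0,-0.005,0,0]]]'
python3 - <<'E'
from h import *
s,p,t=tool();c=cal("wrist");im,d=ctrl.capture("wrist");cv2.imwrite("pics/w3.png",im);print(p,s["force"])
E
```

```text
time_s: 3.7
eef_pos: [484.6, -98.1, 13.6]
ee_rot: [0.0, 1.0, 0.016, 0.0]
force: [0.6, -0.1, -0.5]
grip_width: 0.004
grip_force: 0.0
[484.57723269 -98.06138939  13.62256467] [ 0.61152097 -0.13963061 -0.50137897]
```

View pics/w3.png

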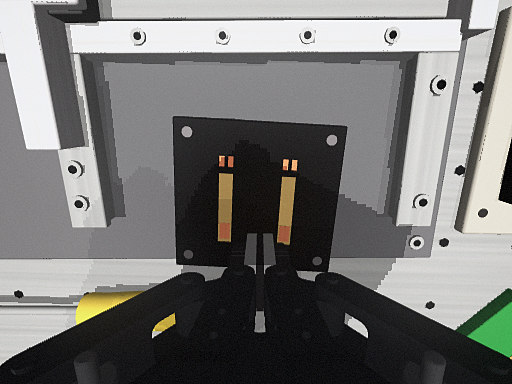

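The plate has not moved. Its front edge is still at row ~265 (x≈463), yet the finger tip at (260,235) appears over it without any force. I'll check heights by depth.

```bash
python3 - <<'E'
from h import *
def pt(c,d,u,v):
    K,o,r=c;z=np.median(d[v-1:v+2,u-1:u+2]);return (o+r@(np.linalg.solve(K,[u,v,1.])*z)).round(1)
c=cal("wrist");im,d=ctrl.capture("wrist")
for n,u,v in[("plate",260,150),("plate fl",195,240),("plate fr",320,240),("bed",140,150),("bed2",370,150),("table",30,350),("table2",30,290),("tip",250,237),("tipR",268,237),("finger",250,260),("finger2",250,245),("stop",250,35),("fixed",425,160)]:print(n,pt(c,d,u,v),im[v,u])
c=cal("top");im,d=ctrl.capture("top")
for n,u,v in[("plate",262,188),("bed",225,190),("table",180,220)]:print(n,pt(c,d,u,v))
s=ctrl.sense();print(s["eef_pos"],s["force"],s["time_s"])
E
```

```text
plate [535.3 -96.7  20.4] [18 22 23]
plate fl [479.7 -59.   20.5] [21 22 22]
plate fr [ 482.1 -135.2   20.1] [17 12 19]
bed [531.9 -25.6  10.1] [135 132 134]
bed2 [ 536.5 -161.9   10.6] [139 139 137]
table [494.  -39.7 122.2] [19 18 15]
table2 [4.276e+02 6.570e+01 3.000e-01] [208 211 211]
tip [495.  -93.   48.7] [70 70 69]
tipR [ 495.3 -102.    48.7] [75 76 75]
finger [495.1 -93.8  73.1] [71 72 73]
finger2 [495.  -93.3  58. ] [71 73 74]
stop [590.3 -90.1  29.7] [243 241 239]
fixed [ 534.  -184.1   30.3] [209 210 210]
plate [493.9 -64.1 336.1]
bed [518.9  56.5   9.2]
table [418.7 206.8   0.6]
[484.27825099 -98.01837215  13.56736947] [0.34641743 0.56783084 0.21296921] 3.85
```

```bash
python3 - <<'E'
from h import *
c=cal("wrist");im,d=ctrl.capture("wrist");K,o,r=c;s,p,t=tool()
for u in(250,260,268):
  for v in range(206,248,3):
    q=o+r@(np.linalg.solve(K,[u,v,1.])*d[v,u]);print(u,v,q.round(1),(t.T@(q-p)).round(1),im[v,u])
g=cv2.resize(im[180:280,190:330],None,fx=5,fy=5);cv2.imwrite("pics/w4c.png",np.clip(g*2.5,0,255).astype(np.uint8))
E
```

```text
250 206 [502.4 -91.9  20.7] [18.4 -5.5 -7.1] [ 9  8 14]
250 209 [500.3 -91.9  19.9] [16.3 -5.6 -6.4] [16 18 22]
250 212 [498.4 -92.   19.7] [14.3 -5.6 -6.1] [14 14 19]
250 215 [496.8 -92.1  20.7] [12.8 -5.6 -7.1] [11 16 21]
250 218 [494.7 -92.1  19.9] [10.6 -5.6 -6.3] [18 21 21]
250 221 [492.9 -92.1  20.3] [ 8.8 -5.6 -6.7] [ 6 12 19]
250 224 [490.9 -92.2  19.9] [ 6.8 -5.6 -6.3] [10 16 18]
250 227 [488.5 -92.2  18.9] [ 4.5 -5.7 -5.3] [13 14 20]
250 230 [487.2 -92.3  20.4] [ 3.1 -5.6 -6.8] [11 17 19]
250 233 [494.7 -92.8  43. ] [ 10.6  -4.9 -29.5] [47 47 49]
250 236 [494.6 -92.9  46.9] [ 10.5  -4.7 -33.3] [68 71 71]
250 239 [495.1 -93.1  51.7] [ 11.   -4.6 -38.1] [68 70 71]
250 242 [494.8 -93.2  54.5] [ 10.7  -4.5 -40.9] [73 74 72]
250 245 [494.4 -93.3  57. ] [ 10.3  -4.4 -43.5] [70 71 72]
260 206 [502.7 -97.8  21. ] [18.5  0.4 -7.4] [20 24 22]
260 209 [500.5 -97.9  19.9] [16.3  0.4 -6.4] [16 18 20]
260 212 [498.6 -97.9  19.8] [14.4  0.4 -6.3] [1 6 6]
260 215 [496.7 -98.   19.7] [12.4  0.4 -6.1] [ 6 12 15]
260 218 [495.4 -98.   21.4] [11.2  0.4 -7.9] [13 16 21]
260 221 [493.5 -98.1  21
[... 632 characters left out ...]
2.7   19.7] [14.3  5.1 -6.1] [23 24 27]
268 215 [ 497.3 -102.7   20.9] [12.9  5.1 -7.3] [18 19 22]
268 218 [ 495.3 -102.8   20.7] [10.9  5.1 -7.1] [15 17 19]
268 221 [ 493.1 -102.9   19.7] [ 8.7  5.2 -6.2] [10 14 17]
268 224 [ 491.4 -103.    20.4] [ 7.   5.2 -6.8] [12 15 16]
268 227 [ 489.4 -103.1   20.1] [ 5.   5.2 -6.5] [ 9 13 20]
268 230 [ 487.5 -103.1   20.2] [ 3.   5.2 -6.6] [4 7 7]
268 233 [ 495.1 -102.2   43.2] [ 10.7   4.5 -29.6] [43 48 50]
268 236 [ 495.1 -102.    47.2] [ 10.7   4.4 -33.7] [68 71 70]
268 239 [ 495.3 -101.9   51.5] [ 10.9   4.2 -37.9] [69 69 69]
268 242 [ 494.8 -101.9   53.8] [ 10.4   4.2 -40.3] [70 75 73]
268 245 [ 495.3 -101.7   58.4] [ 10.9   4.  -44.9] [74 72 76]
```

View pics/w4c.png

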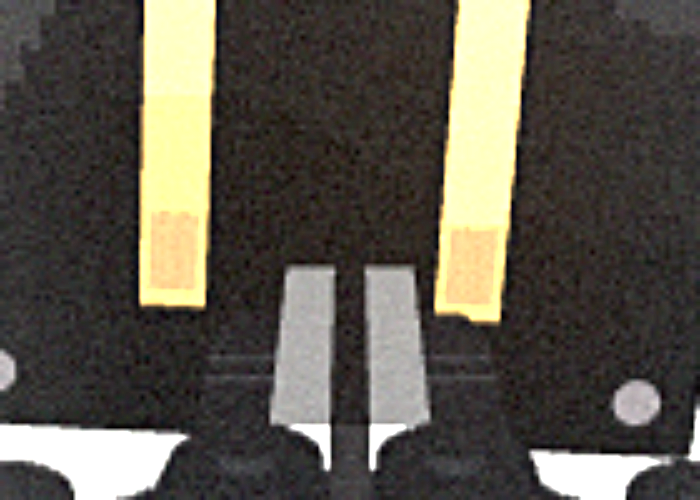

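The finger ends are really ~29 mm above the reported TCP: depth puts the tip at z≈43, while the plate top reads 20, as it should. So the fingers passed over the plate without touching. I'll back off and come down deeper in front of it, watching the force.

```bash
python3 -m pendant '[[[-0.1,0,-0.02,0,0],[-0.22,0,-0.02,0,0],[-0.22,0,-0.02,0,0],[-0.22,0,0.06,0,0],[-0.22,0,0.1,0,0],[-0.22,0,0.12,0,0],[-0.22,0,0.12,0,0]]]';python3 -m pendant '[[[0,0,0.02,0,0],[0,0,0.02,0,0]]]'
python3 - <<'E'
from h import *
c=cal("wrist");im,d=ctrl.capture("wrist");K,o,r=c;s,p,t=tool();print(p,s["force"])
for v in range(224,246,3):
    q=o+r@(np.linalg.solve(K,[250,v,1.])*d[v,250]);print(v,q.round(1),(t.T@(q-p)).round(1))
E
```

```text
time_s: 4.6
eef_pos: [440.4, -99.3, -10.8]
ee_rot: [-0.0, 1.0, 0.016, -0.0]
force: [0.5, -0.9, -0.4]
grip_width: 0.002
grip_force: 0.0
time_s: 4.8
eef_pos: [440.4, -99.4, -14.5]
ee_rot: [-0.0, 1.0, 0.016, -0.0]
force: [-0.1, -0.7, 0.5]
grip_width: 0.001
grip_force: 0.0
[440.44693919 -99.40576679 -14.37237082] [-0.10612868 -1.22147578 -0.93534746]
224 [450.1 -93.7  -0. ] [  9.8  -5.4 -14.4]
227 [448.6 -93.8   0.8] [  8.3  -5.4 -15.1]
230 [ 4.463e+02 -9.380e+01 -3.000e-01] [  6.   -5.4 -14.1]
233 [450.8 -94.2  15. ] [ 10.5  -4.9 -29.4]
236 [450.4 -94.3  18. ] [ 10.1  -4.8 -32.4]
239 [450.8 -94.4  22.6] [ 10.5  -4.7 -36.9]
242 [450.7 -94.5  26. ] [ 10.4  -4.6 -40.3]
245 [450.5 -94.6  28.8] [ 10.2  -4.5 -43.2]
```

```bash
python3 -m pendant '[[[0.03,0,0,0,0],[0.06,0,0,0,0],[0.08,0,0,0,0],[0.1,0,0,0,0],[0.12,0,0,0,0],[0.14,0,0,0,0],[0.16,0,0,0,0],[0.18,0,0,0,0],[0.19,0,0,0,0]]]'; python3 -m pendant '[[[0.01,0,0,0,0],[0.02,0,0,0,0],[0.025,0,0,0,0],[0.025,0,0,0,0]]]'
```

```text
time_s: 5.75
eef_pos: [478.7, -98.2, -14.4]
ee_rot: [0.0, 1.0, 0.016, 0.0]
force: [-1.9, -0.1, 1.3]
grip_width: 0.001
grip_force: 0.8
time_s: 6.15
eef_pos: [482.6, -98.0, -14.5]
ee_rot: [-0.0, 1.0, 0.016, -0.001]
force: [-5.7, -0.8, 3.2]
grip_width: 0.003
grip_force: 2.7
```

```bash
python3 -m pendant '[[[0.01,0,0,0,0],[0.015,0,0,0,0],[0.015,0,0,0,0]]]'
python3 - <<'E'
from h import *
import pickle
s,p,t=tool();c=cal("wrist");im,d=ctrl.capture("wrist");pickle.dump((c,im,d),open("w5.pkl","wb"));cv2.imwrite("pics/w5.png",im);print(p,s["force"])
E
```

```text
time_s: 6.45
eef_pos: [482.6, -97.7, -14.8]
ee_rot: [-0.001, 1.0, 0.016, -0.005]
force: [-21.0, -4.9, 13.9]
grip_width: -0.002
grip_force: 10.8
[482.57293686 -97.69187597 -14.77688683] [-20.95694889  -4.87319062  13.91637123]
```

View pics/w5.png

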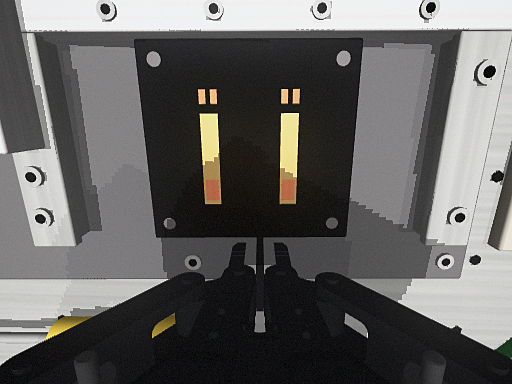

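The plate is now square: its rear edge (row 40) runs along the back stop, and the push force rose to 21 N. Next I back off, rise, and look at the knob.

```bash
python3 -m pendant '[[[-0.04,0,0,0,0],[-0.06,0,0,0,0],[-0.06,0,-0.2,0,0],[-0.06,0,-0.5,0,0],[0,-0.1,-0.7,0,1],[0.196,-0.28,-0.82,0,1],[0.196,-0.28,-0.82,0,1],[0.196,-0.28,-0.82,0,1],[0.196,-0.28,-0.82,0,1]]]'
python3 - <<'E'
from h import *
import pickle
s,p,t=tool();c=cal("wrist");im,d=ctrl.capture("wrist");pickle.dump((c,im,d,p,t),open("w6.pkl","wb"));cv2.imwrite("pics/w6.png",im);print(p,s["force"])
E
```

```text
time_s: 7.4
eef_pos: [522.9, -41.0, 148.4]
ee_rot: [-0.0, 1.0, 0.016, -0.001]
force: [1.1, 0.8, -0.5]
grip_width: 0.848
grip_force: 0.0
[522.90775882 -41.029289   148.39311464] [ 1.07937451  0.77654724 -0.47820101]
```

View pics/w6.png

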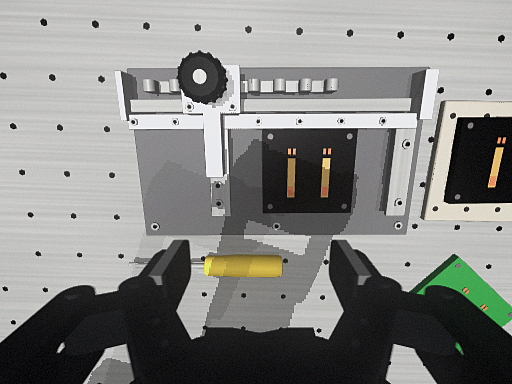

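The knob is at (203,78) with the index bar behind the stop (row 86), the plate flush to the stop, and the jaw bar at column ~218. I'll compute the knob position.

```bash
python3 - <<'E'
from h import *
import pickle
c,im,d,p,t=pickle.load(open("w6.pkl","rb"));K,o,r=c
vv,uu=np.mgrid[0:384,0:512]
P=o+(np.stack([(uu-K[0,2])/K[0,0],(vv-K[1,2])/K[1,1],np.ones_like(uu)],-1)*d[...,None])@r.T
roi=(vv<130)&(uu>120)&(uu<460)&(d>0)
m=roi&(P[...,2]>88)&(P[...,2]<110);k=P[m]
print("knob",cv2.minEnclosingCircle(k[:,:2].astype(np.float32)),np.median(k[:,2]),m.sum())
c0,s0=np.cos(.031),np.sin(.031)
def H(q):q=q[...,:2]-np.array([562.9,-60.2]);return np.stack([q[...,0]*c0+q[...,1]*s0,-q[...,0]*s0+q[...,1]*c0],-1)
for n,uv,z in[("holder FL",(148,234),10),("FR",(406,234),10),("BL",(128,69),10),("BR",(432,69),10),("stopfrontL",(131,129),30),("stopfrontR",(395,127),30),("plate bl",(263,131),20),("plate br",(356,130),20),("plate fl",(263,213),20),("plate fr",(350,213),20),("jaw r",(229,214),30),("fixed l",(387,214),30)]:
    q=ray(c,uv,z);print(n,q.round(1),H(q).round(1))
print("knob H",H(np.array([cv2.minEnclosingCircle(k[:,:2].astype(np.float32))[0]])))
E
```

```text
knob ((618.5017700195312, 5.359148979187012), 18.127771377563477) 93.67887465789883 1878
holder FL [458.1  85.2  10. ] [-100.2  148.5]
FR [ 468.  -211.6   10. ] [ -99.6 -148.4]
BL [633.   92.1  10. ] [ 74.8 150.1]
BR [ 642.9 -207.1   10. ] [  75.4 -149.3]
stopfrontL [576.4  85.6  30. ] [ 18.1 145.3]
stopfrontR [ 586.8 -170.5   30. ] [  20.5 -111. ]
plate bl [578.4 -42.8  20. ] [16.  16.9]
plate br [ 582.4 -136.3   20. ] [ 17.2 -76.7]
plate fl [491.3 -46.   20. ] [-71.1  16.4]
plate fr [ 494.5 -140.7   20. ] [-70.9 -78.4]
jaw r [492.4  -9.9  30. ] [-68.9  52.4]
fixed l [ 497.9 -176.4   30. ] [ -68.5 -114.2]
knob H [[57.60706363 63.80427152]]
```

```bash
python3 -m pendant '[[[0.2,-0.1,0.1,0,1],[0.4,-0.21,0.25,0,1],[0.487,-0.21,0.3,0,1],[0.487,-0.21,0.3,0,1],[0.487,-0.21,0.45,0,1],[0.487,-0.21,0.55,0,1],[0.487,-0.21,0.59,0,1],[0.487,-0.21,0.59,0,1]]]' && python3 -m pendant '[[[0,0,0,0,0.3],[0,0,0,0,0.3],[0,0,0,0,0.3],[0,0,0,0,0.3],[0,0,0,0,0.3],[0,0,0,0,0.3]]]' 40
python3 - <<'E'
from h import *
s,p,t=tool();im,d=ctrl.capture("wrist");cv2.imwrite("pics/w7.png",im);print(p,s["force"],s["wrist_torque"])
E
```

```text
time_s: 8.25
eef_pos: [618.8, 3.5, 31.0]
ee_rot: [-0.0, 1.0, 0.015, -0.001]
force: [-0.0, 0.2, 0.2]
grip_width: 1.001
grip_force: 0.0
time_s: 8.85
eef_pos: [620.2, 4.2, 32.5]
ee_rot: [0.0, 1.0, 0.016, 0.001]
force: [-1.7, 0.1, 6.6]
grip_width: 0.381
grip_force: 39.4
[620.19095957   4.16420513  32.45057513] [-1.66676641  0.08957815  6.58056815] [-0.0012766   0.26157879 -0.0444273 ]
```

View pics/w7.png

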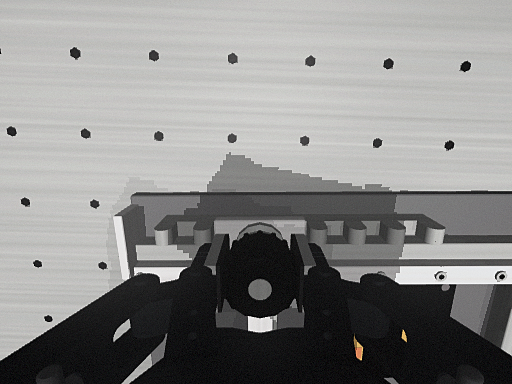

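The knob (260,270) is held centred between the pads, at opening 0.38 and 39 N. Lifting.

```bash
python3 -m pendant '[[[0,0,-0.04,0,0.3],[0,0,-0.08,0,0.3],[0,0,-0.1,0,0.3],[0,0,-0.1,0,0.3],[0,0,-0.1,0,0.3]]]' 50; python3 -m pendant '[[[0,0.05,0,0,0.3],[0,0.1,0,0,0.3],[0,0.1,0,0,0.3]]]'
```

```text
time_s: 9.4
eef_pos: [619.9, 4.3, 51.4]
ee_rot: [-0.0, 1.0, 0.016, 0.0]
force: [4.9, -0.1, -4.7]
grip_width: 0.381
grip_force: 50.0
time_s: 9.7
eef_pos: [620.6, -16.9, 51.3]
ee_rot: [0.0, 1.0, 0.015, 0.0]
force: [5.6, -1.2, -4.7]
grip_width: 0.38
grip_force: 50.3
```

```bash
python3 -m pendant '[[[0,0.04,0,0,0.3],[0,0.08,0,0,0.3],[0,0.11,0,0,0.3],[0,0.14,0,0,0.3],[0,0.17,0,0,0.3],[0,0.2,0,0,0.3],[0,0.225,0,0,0.3],[0,0.24,0,0,0.3],[0,0.24,0,0,0.3]]]'; python3 -m pendant '[[[0,0.01,0,0,0.3],[0,0.02,0,0,0.3],[0,0.02,0,0,0.3]]]'
```

```text
time_s: 10.6
eef_pos: [622.3, -63.9, 51.4]
ee_rot: [-0.0, 1.0, 0.015, 0.0]
force: [6.2, -0.7, -5.9]
grip_width: 0.376
grip_force: 50.4
time_s: 10.9
eef_pos: [622.5, -67.6, 51.4]
ee_rot: [-0.0, 1.0, 0.016, 0.001]
force: [6.6, 0.5, -6.5]
grip_width: 0.377
grip_force: 50.4
```

```bash
python3 -m pendant '[[[0,0.005,0,0,0.3],[0,0.01,0,0,0.3],[0,0.01,0,0,0.3]]]'; python3 -m pendant '[[[0,0.005,0,0,0.3],[0,0.01,0,0,0.3],[0,0.01,0,0,0.3]]]'
```

```text
time_s: 11.2
eef_pos: [622.6, -69.4, 51.4]
ee_rot: [-0.0, 1.0, 0.016, 0.001]
force: [6.5, 1.4, -6.0]
grip_width: 0.379
grip_force: 50.4
time_s: 11.5
eef_pos: [622.5, -70.1, 51.3]
ee_rot: [-0.001, 1.0, 0.016, 0.0]
force: [6.5, 5.9, -5.8]
grip_width: 0.378
grip_force: 50.5
```

Contact force appeared about 2 mm past the notch centre, so the plate is pinched flush on the fixed jaw. I'll press slightly more, return to the notch, and lower.

```bash
python3 -m pendant '[[[0,0.008,0,0,0.3],[0,0.008,0,0,0.3],[0,0.008,0,0,0.3],[0,0,0,0,0.3],[0,-0.01,0,0,0.3],[0,-0.018,0,0,0.3],[0,-0.018,0,0,0.3]]]';python3 -m pendant '[[[0,0,0.03,0,0.3],[0,0,0.06,0,0.3],[0,0,0.08,0,0.3],[0,0,0.09,0,0.3],[0,0,0.09,0,0.3]]]'
```

```text
time_s: 12.2
eef_pos: [622.5, -67.7, 51.4]
ee_rot: [-0.0, 1.0, 0.016, 0.001]
force: [5.6, 1.5, -6.2]
grip_width: 0.377
grip_force: 50.8
time_s: 12.7
eef_pos: [622.5, -68.0, 33.0]
ee_rot: [-0.0, 1.0, 0.016, 0.0]
force: [6.1, 1.1, -5.2]
grip_width: 0.375
grip_force: 50.8
```

```bash
python3 -m pendant '[[[0,0,0,0,1],[0,0,0,0,1],[0,0,0,0,1],[0,0,0,0,1],[0,0,0,0,1],[0,0,-0.2,0,1],[0,0,-0.4,0,1],[-0.1,0,-0.58,0,1],[-0.5,0.1,-0.58,0,1],[-0.5,0.1,-0.58,0,1],[-0.5,0.1,-0.58,0,1],[-0.5,0.1,-0.58,0,1]]]'
python3 - <<'E'
from h import *
s,p,t=tool();c=cal("wrist");im,d=ctrl.capture("wrist");print(p,s["force"])
K,o,r=c
vv,uu=np.mgrid[0:384,0:512]
P=o+(np.stack([(uu-K[0,2])/K[0,0],(vv-K[1,2])/K[1,1],np.ones_like(uu)],-1)*d[...,None])@r.T
q=P[...,:2]-np.array([562.9,-60.2]);c0,s0=np.cos(.031),np.sin(.031);hx=q[...,0]*c0+q[...,1]*s0;hy=-q[...,0]*s0+q[...,1]*c0
roi=(vv<230)&(d>0)&(abs(hy)<140)&(hx>-90)&(hx<75)
k=roi&(P[...,2]>88)&(P[...,2]<120);print("knob z",np.median(P[k][:,2]),"xy",hx[k].mean(),hy[k].mean())
m=(im.max(2)<60)&roi&(P[...,2]>14)&(P[...,2]<26)&(hx<22)
m=cv2.morphologyEx(m.astype(np.uint8),cv2.MORPH_OPEN,np.ones((3,3)));cs=max(cv2.findContours(m,0,2)[0],key=cv2.contourArea)
Q=np.array([[*ray(c,x[0],20)[:2]] for x in cs])-[562.9,-60.2];Hq=np.stack([Q[:,0]*c0+Q[:,1]*s0,-Q[:,0]*s0+Q[:,1]*c0],-1).astype(np.float32)
print(cv2.minAreaRect(Hq),Hq.min(0),Hq.max(0))
cv2.imwrite("pics/w8.png",cv2.resize(im[20:240,120:440],None,fx=2.4,fy=2.4,interpolation=cv2.INTER_CUBIC))
E
```

```text
time_s: 13.9
eef_pos: [522.9, -91.5, 150.1]
ee_rot: [0.0, 1.0, 0.015, 0.0]
force: [0.5, -0.4, 0.5]
grip_width: 0.997
grip_force: 0.0
[522.85066162 -91.47594609 150.1229525 ] [ 0.46039365 -0.4493428   0.51700714]
knob z 93.72397210687933 xy 57.79620021021263 -9.938777551386952
((-25.365638732910156, -67.99581909179688), (88.05034637451172, 91.7417221069336), 0.05864086374640465) [ -69.43675 -113.8676 ] [ 18.706108 -22.15154 ]
```

View pics/w8.png

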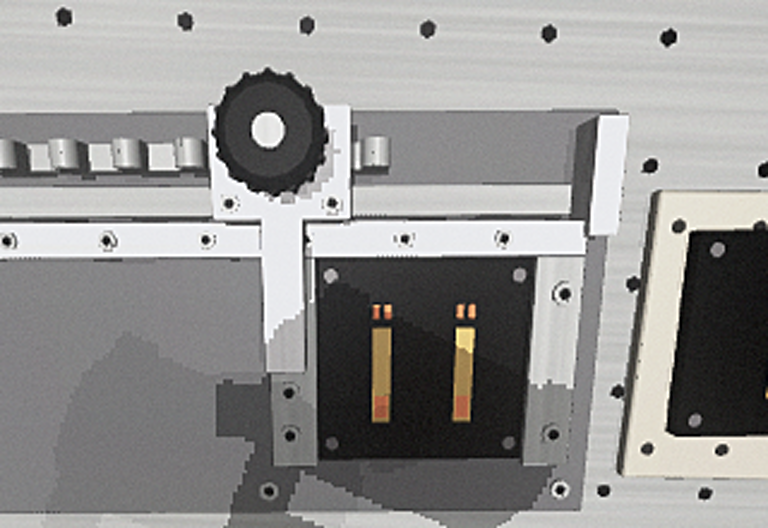

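The knob is fully down (top at z 93.7, as before), three notches over. The plate sits between the jaws, and its front edge reads x≈-69.4, where -70 would be flush. I'll give it one gentle confirming push at the front centre.

```bash
python3 -m pendant '[[[-0.15,0.1,0,0,0],[-0.296,0.193,0.1,0,0],[-0.296,0.193,0.3,0,0],[-0.296,0.193,0.5,0,0],[-0.296,0.193,0.6,0,0],[-0.296,0.193,0.7,0,0],[-0.296,0.193,0.78,0,0],[-0.296,0.193,0.818,0,0],[-0.296,0.193,0.818,0,0],[-0.296,0.193,0.818,0,0]]]' && python3 -m pendant '[[[0.03,0,0,0,0],[0.06,0,0,0,0],[0.08,0,0,0,0],[0.09,0,0,0,0],[0.09,0,0,0,0]]]'
```

```text
time_s: 14.95
eef_pos: [465.4, -131.7, -13.9]
ee_rot: [0.0, 1.0, 0.016, 0.0]
force: [-0.3, 0.0, -0.5]
grip_width: 0.003
grip_force: 0.0
time_s: 15.45
eef_pos: [483.0, -131.1, -14.0]
ee_rot: [0.0, 1.0, 0.016, 0.0]
force: [0.1, -0.1, -0.2]
grip_width: 0.001
grip_force: 0.0
```

```bash
python3 -m pendant '[[[0.005,0,0,0,0],[0.01,0,0,0,0],[0.01,0,0,0,0]]]';python3 -m pendant '[[[0.005,0,0,0,0],[0.01,0,0,0,0],[0.01,0,0,0,0]]]'
```

```text
time_s: 15.75
eef_pos: [483.8, -130.9, -14.1]
ee_rot: [-0.0, 1.0, 0.016, -0.001]
force: [-5.5, -0.9, 2.7]
grip_width: -0.002
grip_force: 2.8
time_s: 16.05
eef_pos: [483.7, -130.8, -14.2]
ee_rot: [-0.001, 1.0, 0.016, -0.004]
force: [-16.9, -3.6, 10.8]
grip_width: -0.003
grip_force: 8.5
```

```bash
python3 -m pendant '[[[-0.04,0,0,0,0],[-0.08,0,0,0,0],[-0.1,0,0,0,0],[-0.1,0,-0.25,0,0],[-0.1,0,-0.5,0,0],[-0.1,0,-0.75,0,0],[-0.1,0,-0.95,0,0],[-0.1,0,-0.95,0,0],[-0.1,0,-0.95,0,0]]]'
python3 - <<'E'
from h import *
s,p,t=tool();im,d=ctrl.capture("wrist");print(p,s["force"],s["time_s"]);cv2.imwrite("pics/w9.png",im)
E
```

```text
time_s: 16.95
eef_pos: [466.8, -131.6, 176.1]
ee_rot: [0.0, 1.0, 0.016, 0.001]
force: [0.2, 0.6, -0.1]
grip_width: 0.001
grip_force: 0.0
[ 466.75299401 -131.59575242  176.07974082] [ 0.20043798  0.60618562 -0.0991938 ] 16.95
```

View pics/w9.png

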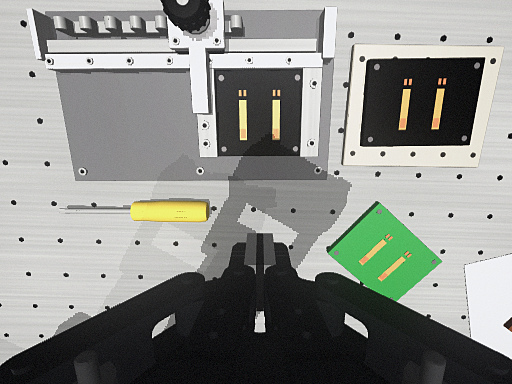

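The plate (217–302, 69–156) sits square between the jaws against the stop. The driver, the other plate and the green part look untouched.

```bash
python3 -c "
from rig import ctrl
print(ctrl.finish_job())"
```

```text
the job is handed in; nothing more can be done
None
```

I handed the job in at about 17 s: the narrow plate is flush against the back stop and fixed jaw, the sliding jaw is closed on it with the knob fully down in the second notch, and everything else looks untouched, though I didn't check the caliper and tray in a final picture.

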